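# Sort the lunchbox gear

### The job

Sort the lunchbox gear: take the loose steel clip out of the purple snack box, before any pot goes in there, and put it in the little round dish. Stand the round pot in the snack box's narrow bay and the square pot in its wide bay, and lay the spoon flat inside the aluminium container and the bamboo fork flat inside the bamboo tray. Let everything come to rest there, and do not shove or tip the glass jar.

Things in the scene. Friction and masses are not known exactly. Their poses are not given: they have to be found in the camera images.
- clip_mid (a point): Loose steel latch clip, a small bar 42 x 14 x 12 mm with raised ends (long axis x, z up). This point is its centre, half-way up. It starts on the floor of the snack box's wide bay.
- round_pot_mid (a point): Small round lidded steel dressing pot, upright: body 44 mm diameter, lid 46 mm diameter (the top 12 mm), 48 mm tall overall. This point is its centre, 24 mm above its underside; z is its axis, up.
- square_pot_mid (a point): Square lidded clear plastic snack pot with a white lid, upright: body 56 x 56 mm, lid 58 x 58 mm (the top 10 mm), 48 mm tall overall. This point is its centre, 24 mm above its underside; x and y are square to its sides, z up.
- spoon_mid (a point): Small steel spoon lying flat, 140 mm long: straight handle 10 mm wide and 7 mm thick from x = -70 to +34 mm, round bowl 36 mm across and 9 mm high at x = +34 to +70 mm. This point is half-way along, on the handle, 3.5 mm above its underside, at the balance point; x runs along it to the bowl, z up.
- fork_mid (a point): Bamboo fork lying flat, 140 mm long, 7 mm thick: straight handle 12 mm wide from x = -70 to +34 mm, head 28 mm wide with three tines at x = +30 to +70 mm. This point is half-way along, on the handle, 3.5 mm above its underside, near the balance point (which lies about 8 mm nearer the head); x runs along it to the tines, z up.
- snack_box: Open purple plastic snack box, fixed: outside 112 mm (x) by 176 mm (y), 38 mm high, walls and floor 4 mm. A divider across it (36 mm high) makes two bays, each 104 mm in x: the wide bay is 94 mm in y, its centre at y = +37 mm; the narrow bay is 70 mm in y, its centre at y = -49 mm. Origin: centre of the underside, z up.
- alu_container: Shallow open aluminium container, fixed, where the spoon belongs: outside 92 mm (x) by 184 mm (y), 22 mm high, walls and floor 4 mm, smooth floor, thin flanged rim standing out 3 mm. Origin: centre of the underside; y is its long axis, z up.
- bamboo_tray: Shallow open bamboo tray, fixed, where the fork belongs: outside 92 mm (x) by 184 mm (y), 22 mm high, walls and floor 4 mm, floor with fine grooves lengthwise. Origin: centre of the underside; y is its long axis, z up.
- dish: Little round blue-grey ceramic dish for loose parts, fixed: 100 mm across the rim, 88 mm across the foot, 16 mm high, walls and floor 4 mm. Origin: centre of the underside, z up.
- jar: Glass jar with a steel cap, 68 mm diameter, 120 mm tall, standing to one side; a bystander. Origin: centre of the underside, z up.
Mind the look-alikes: they are no part of the job. What is shaped like the part that bears round_pot_mid but green is not meant.

How it is judged:
By the outcome, as a careful person would: the job done as asked, in the order asked, and still so for the second after the job is handed in, with the robot touching nothing.
It also fails if it takes over 136 s, if anything falls off the work surface, if the arm or the gripper's body presses on something with over 40 N, if the wrist force passes 120 N, or if a joint passes its speed limit or range.

### The arm

A 7-joint arm with a two-finger parallel gripper is mounted at the origin on the work surface. World frame = base frame: x ahead of the robot, y to its left, z up, the work surface at z = 0. Lengths are in mm, angles in rad, forces in N, time in s.
With the tool pointing down it reaches from about 400 to 875 mm from the base axis. Payload 4.4 kg.
Tool frame: the origin (TCP) lies at the very end of the fingers, on their centre line; the grasp point (between the pads) lies 19 mm behind it; z points along the fingers, y is the line along which they close (so a half turn about z gives the same grasp; the last joint's range is limited). The gripper opens to 85 mm and grips with 20 to 120 N. Pads are 22 mm wide; open, the fingers measure 114 mm over their backs; the gripper's body (76 mm by 85 mm) begins 54 mm behind the grasp point. The pads swing forward as they close: fully open they stand 13 mm farther back than shut.
Start: joints at [1.2, 0.628, 0.038, 1.517, -0.027, 0.996, -0.02], TCP at [195.094, -620.045, 231.313] pointing down, gripper open.
Joint ranges: [-3.06, 3.06], [-0.37, 2.12], [-1.25, 1.32], [0.18, 2.47], [-1.1, 4.24], [0.23, 1.98], [-2.94, 2.94]. Speed limits (rad/s): [2.57, 2.57, 3.14, 3.14, 3.14, 3.14, 3.14].

### API

Orientations are given as [roll, pitch, yaw] about the fixed x, y, z axes, in that order (R = Rz(yaw) Ry(pitch) Rx(roll)).
In Python, from cell import ctrl gives the robot as it stands.
- The arm moves only by the tool step_arm, never from a script. Its argument "series" is a list that holds one entry, the list of rows, each a list of 7 numbers: the turn, a rotation vector about the tool's x, y, z as a fraction of full scale, then the shift along the tool's x, y, z as a fraction of full scale, then the closure, from 0 (fully open) to 1 (shut). In form: [[[ax, ay, az, tx, ty, tz, gripper], ...]]. A call has 1 to 12 rows; each row shifts and turns the commanded pose from where the row before left it, along the tool's axes as they then stand; what a row does not reach is not made up. Full scale, the value 1, is 150 mm for a shift and 45 degrees for a turn. A row lasts 1/10 s, in which the tool goes at most 50 mm and 8.59 degrees, less where a joint would pass 70% of its speed; a pose out of reach is approached as far as the arm can. A call with a number of a shift or a turn outside -1 to 1 is refused whole. A call with a gripper value outside its range is refused whole. The fingers move at their own pace and stop on an object; the grip force is fixed at half the most. Time passes only in rows, so rows that do not move let the fingers close. It gives the time, the measured TCP pose, the force, the opening and the grip force at its end, in the units of the state.
- ctrl.read_state(): the state, without advancing time (a new reading comes with each control period).
- ctrl.get_image(name): name is "scene" or "top"; returns a dict with "img" (400x640x3 uint8, red, green, blue), "fx", "fy", "cx", "cy" (pixels), "R" (3x3) and "t" (3): a world point X has camera coordinates R X + t. Camera axes: x right, y down, z forward; pixel columns grow to the right and rows downward; lengths in mm; the calibration is good to about 2 mm. A picture is of the moment at which its call begins. There is no depth.
- ctrl.finish_job(): hands the job in; it is judged then, once.
Trained networks look in a picture, given as the dict that the camera call returned (one of the last four; its "shot" number tells which), for a name from the list of things; names that differ only in an ending like _2 or _b are one class to them, and where a whole thing is asked for, a point or a joint stands for the part that bears it (a point fixed in the world has none). Each returns a list of dicts, best first, with "score" (0 to 1); they miss things now and then, are a little off and sometimes report something else, mostly with a low value. They report only what shows in the picture. A call takes as long as a camera call. They do not tell look-alikes from the thing itself.
- ctrl.recognise(picture, thing): "centre" ([column, row] in pixels, amid what is visible of it).
The state is a dict: "clock": time; "qpos": joint angles; "qd": joint speeds; "tau": joint torques, N m; "eef_pos": TCP position; "tool_rot": TCP orientation; "force": force on the tool from outside, world axes, zero at the start; "torque": the same for the moment, N m; "width": finger opening in mm; "gripper_force": force on a finger pad.
Only numpy, scipy, OpenCV 4.12 (cv2) and the standard library are available. Lean on these libraries where they do the work, as an engineer would, in place of code of your own. Each camera call takes 0.05 s, during which the arm holds its last target. There are 200 camera calls.

## Working session

There is one attempt and no reset: what is moved stays moved. The work goes in short steps, Python scripts to look and compute and a tool call to move; the robot and the scene stay as the last step left them, time stands still between calls to the robot, and variables do not carry over. Pictures are saved under pics/ and viewed, at most 14 in all, crops included, and the job is handed in when it is done.

Besides the shell and the picture viewer there is one more tool, called after "Call:" as name(argument=value, ...), one argument or row to a line, values as JSON. step_arm: Moves the arm, as the interface text tells. Shift numbers are shares of 150 mm and turn numbers shares of 45 degrees, none past 1 either way. Its arguments: {"type":"object","properties":{"series":{"type":"array","items":{"type":"array","items":{"type":"array","items":{"type":"number","minimum":-1,"maximum":1}}}}},"required":["series"]}

```bash
mkdir -p pics; ls
cat > h.py <<'E'
import numpy as np, cv2
from cell import ctrl
def shot(name,fn=None):
    p=ctrl.get_image(name)
    if fn: cv2.imwrite('pics/'+fn,p["img"][:,:,::-1])
    return p
def ray(p,uv,z):
    R=np.array(p["R"]);t=np.array(p["t"])
    d=R.T@np.array([(uv[0]-p["cx"])/p["fx"],(uv[1]-p["cy"])/p["fy"],1]);c=-R.T@t
    return c+d*(z-c[2])/d[2]
def proj(p,X):
    c=np.array(p["R"])@np.array(X,float)+np.array(p["t"])
    return [p["fx"]*c[0]/c[2]+p["cx"],p["fy"]*c[1]/c[2]+p["cy"]]
E
python3 - <<'E'
from h import *
for n in("top","scene"):
    p=shot(n,n+"1.png"); R=np.array(p["R"]);print(n,p["fx"],(-R.T@np.array(p["t"])).round(),R[2].round(2))
    for th,z in dict(clip_mid=8,round_pot_mid=48,square_pot_mid=48,spoon_mid=7,fork_mid=7,snack_box=36,alu_container=22,bamboo_tray=22,dish=10,jar=120).items():
        for r in ctrl.recognise(p,th)[:3]:
            print(th,round(r["score"],2),np.round(r["centre"]),ray(p,r["centre"],z).round())
print(ctrl.read_state())
E
```

```text
pics
top 431.98149698419456 [ 379.  -87. 1128.] [ 0.06 -0.02 -1.  ]
round_pot_mid 0.89 [196. 261.] [285. 180.  48.]
round_pot_mid 0.85 [208. 193.] [455. 159.  48.]
round_pot_mid 0.74 [216. 236.] [347. 133.  48.]
square_pot_mid 0.78 [276. 199.] [443. -10.  48.]
square_pot_mid 0.7 [341. 191.] [ 468. -173.   48.]
spoon_mid 0.85 [147. 189.] [464. 326.   7.]
fork_mid 0.63 [338. 190.] [ 473. -169.    7.]
snack_box 0.69 [274. 136.] [607.  -2.  36.]
snack_box 0.27 [188. 130.] [614. 218.  36.]
alu_container 0.93 [275. 136.] [607.  -4.  22.]
bamboo_tray 0.57 [188. 132.] [614. 220.  22.]
dish 0.6 [399. 207.] [ 432. -329.   10.]
jar 0.84 [468. 142.] [ 584. -469.  120.]
jar 0.37 [402. 207.] [ 428. -312.  120.]
scene 488.2241254611748 [1306.  643.  985.] [-0.59 -0.5  -0.64]
clip_mid 0.5 [252. 220.] [ 623. -202.    8.]
round_pot_mid 0.92 [384. 245.] [479. 171.  48.]
round_pot_mid 0.88 [403. 223.] [374. 161.  48.]
round_pot_mid 0.51 [427. 220.] [317. 204.  48.]
square_pot_mid 0.68 [340. 218.] [473.  14.  48.]
spoon_mid 0.6 [437. 282.] [464. 332.   7.]
fork_mid 0.55 [288. 202.] [ 488. -182.    7.]
sn
[... 234 characters left out ...]
 'qpos': array([ 1.2002175 ,  0.62837435,  0.03849092,  1.51738942, -0.02699026,
        0.99629485, -0.01999419]), 'qd': array([-1.58680626e-03,  1.96783131e-03, -1.69901536e-03, -4.48188125e-04,
       -6.07952372e-04,  6.10435790e-05, -9.88836067e-04]), 'tau': array([ 1.45565860e-03, -5.63289320e+01,  1.22647829e+00, -1.93785614e+01,
        1.10003504e-02,  1.49763611e-03, -1.88334366e-05]), 'eef_pos': array([ 195.08934781, -620.05753341,  231.33328796]), 'tool_rot': array([ 3.14154133e+00, -3.58441513e-05,  3.04772515e-01]), 'force': array([-0.24809483, -0.52873746, -0.16963517]), 'torque': array([-0.00302301,  0.02989382,  0.02381014]), 'gripper_force': 0.0, 'width': 85.73311375878045}
```

Run:
```python
import cv2
a=cv2.imread('pics/top1.png');cv2.imwrite('pics/t1c.png',cv2.resize(a[80:320,110:510],(800,480),interpolation=cv2.INTER_CUBIC))
b=cv2.imread('pics/scene1.png');cv2.imwrite('pics/s1c.png',cv2.resize(b[110:350,120:520],(800,480),interpolation=cv2.INTER_CUBIC))
```

```text
(no output)
```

View pics/t1c.png

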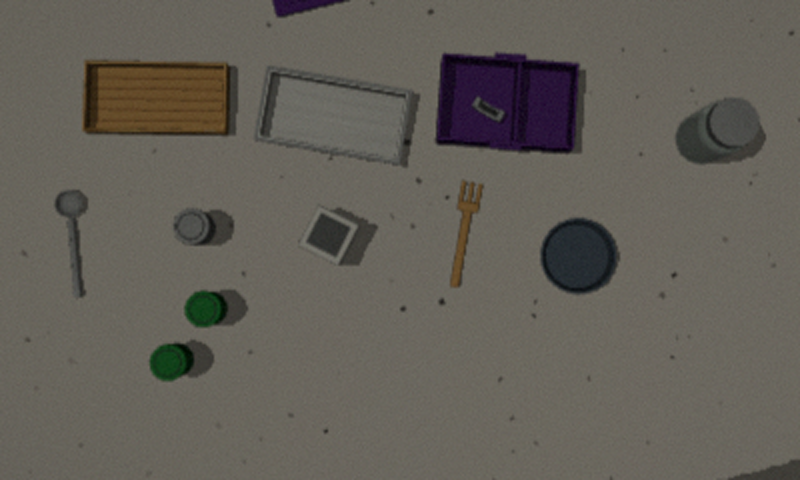

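View pics/s1c.png

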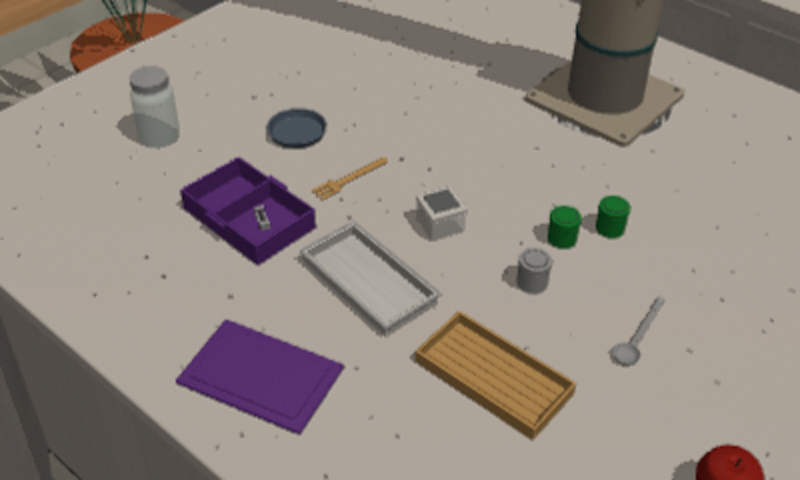

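```bash
cat > fit.py <<'E'
from h import *
from scipy.optimize import minimize
def rect(a,b,z,c=(0,0)): 
    return np.array([[c[0]+sx*a/2,c[1]+sy*b/2,z] for sx,sy in((-1,-1),(1,-1),(1,1),(-1,1))])
def circ(d,z,c=(0,0)):
    t=np.linspace(0,2*np.pi,40,endpoint=False); return np.c_[c[0]+d/2*np.cos(t),c[1]+d/2*np.sin(t),0*t+z]
# polygons: list of closed 3D loops (always visible) and hull sets
M={
'snack_box':dict(h=[np.r_[rect(112,176,0),rect(112,176,38)]],l=[rect(112,176,38),rect(104,94,38,(0,37)),rect(104,70,38,(0,-49))]),
'alu_container':dict(h=[np.r_[rect(92,184,0),rect(98,190,22)]],l=[rect(84,176,22),rect(98,190,22)]),
'bamboo_tray':dict(h=[np.r_[rect(92,184,0),rect(92,184,22)]],l=[rect(84,176,22),rect(92,184,22)]),
'dish':dict(h=[np.r_[circ(88,0),circ(100,16)]],l=[circ(100,16)]),
'round_pot':dict(h=[np.r_[circ(44,0),circ(46,36),circ(46,48)]],l=[circ(46,48)]),
'square_pot':dict(h=[np.r_[rect(56,56,0),rect(58,58,38),rect(58,58,48)]],l=[rect(58,58,48)]),
'clip':dict(h=[np.r_[rect(42,14,0),rect(42,14,12)]],l=[]),
'spoon':dict(h=[],l=[rect(96,10,5,(-22,0)),circ(36,7,(52,0))]),
'fork':dict(h=[],l=[rect(96,12,5,(-22,0)),rect(38,28,6,(51,0))]),
'jar':dict(h=[np.r_[circ(68,0),circ(68,120)]],l=[]),
}
def loops(p,m,x,z0):
    c,s=np.cos(x[2]),np.sin(x[2]);T=np.array([[c,-s,0],[s,c,0],[0,0,1]])
    P=lambda L:np.array([proj(p,q) for q in L@T.T+[x[0],x[1],z0]],np.float32)
    return [cv2.convexHull(P(L))[:,0] for L in m['h']]+[P(L) for L in m['l']]
def samp(L,n=80):
    L=np.r_[L,L[:1]];d=np.r_[0,np.cumsum(np.linalg.norm(np.diff(L,axis=0),axis=1))];t=np.linspace(0,d[-1],n)
    return np.c_[np.interp(t,d,L[:,0]),np.interp(t,d,L[:,1])]
def grad(p,s):
    g=cv2.GaussianBlur(p["img"].astype(np.float32),(0,0),s)
    gx=cv2.Sobel(g,-1,1,0);gy=cv2.Sobel(g,-1,0,1)
    return np.sqrt((gx**2+gy**2).max(2))
def fit(ps,name,x0,z0=0,rng=(12,12,.15)):
    x=np.array(x0,float);m=M[name];G={}
    for s,k in((2.5,1.),(1.,.35)):
        gs=[np.minimum(grad(p,s),60) for p in ps]
        def cost(v):
            r=0
            for p,g in zip(ps,gs):
                for L in loops(p,m,v,z0):
                    q=samp(L).astype(np.float32)
                    r-=cv2.remap(g,q[:,0],q[:,1],cv2.INTER_LINEAR).mean()
            return r
        best=None
        for j in range(8):
            st=x+(0 if j==0 else 1)*np.random.default_rng(j).uniform(-1,1,3)*np.array(rng)*k
            S=np.array([st]+[st+np.eye(3)[i]*rng[i]*k*.5 for i in range(3)])
            r=minimize(cost,st,method='Nelder-Mead',options=dict(initial_simplex=S,xatol=.02,fatol=.01,maxiter=200))
            if best is None or r.fun<best.fun: best=r
        x=best.x
    return x,best.fun
def draw(p,items,fn,box,k):
    x0,y0,x1,y1=box;im=cv2.resize(p["img"][y0:y1,x0:x1,::-1],None,fx=k,fy=k,interpolation=cv2.INTER_CUBIC)
    im=cv2.convertScaleAbs(im,alpha=1.3)
    for n,x,z in items:
        for L in loops(p,M[n],x,z): cv2.polylines(im,[np.int32((L-[x0,y0]+.5)*k)],True,(0,255,255),1)
    cv2.imwrite('pics/'+fn,im)
E
cat > run1.py <<'E'
from fit import *
T=shot("top");S=shot("scene")
W=lambda x,y,z:ray(T,(110+x/2,80+y/2),z)
def I(x,y,z,a): 
    w=W(x,y,z);return [w[0],w[1],a]
ang=lambda a,b:(lambda d:np.arctan2(d[1],d[0]))(W(*b,5)-W(*a,5))
st={'snack_box':(I(508,103,38,-.07),0),'alu_container':(I(335,114,22,-.1),0),'bamboo_tray':(I(157,96,22,0),0),'dish':(I(579,255,16,0),0),
'round_pot':(I(193,226,48,0),0),'square_pot':(I(330,234,48,-.5),0),'clip':(I(488,108,15,ang((475,100),(502,117))),4),
'spoon':((ray(T,(110+74/2,80+245/2),5)).tolist()[:2]+[ang((80,296),(71,203))],0),
'fork':((ray(T,(110+463/2,80+235/2),5)).tolist()[:2]+[ang((456,286),(471,183))],0),'jar':(I(715,132,60,0),0)}
out={}
for n,(x,z) in st.items():
    r=[fit(ps,n,x,z) for ps in([T,S],[T],[S])]
    out[n]=(r[0][0].tolist(),z);print(n,np.round(x,2),[(np.round(a,2).tolist(),round(f)) for a,f in r])
import json;json.dump(out,open('poses.json','w'))
it=[(n,x,z) for n,(x,z) in out.items()]
draw(T,it,'ft.png',(110,80,510,320),2);draw(S,it,'fs.png',(180,140,480,340),2.6)
E
python3 run1.py
```

```text
snack_box [ 6.2235e+02 -2.3130e+02 -7.0000e-02] [([625.0, -230.77, -0.04], -431), ([624.26, -230.93, -0.05], -206), ([628.33, -230.43, -0.01], -232)]
alu_container [ 6.0594e+02 -9.5100e+00 -1.0000e-01] [([604.29, -6.08, -0.15], -331), ([603.12, -5.86, -0.15], -160), ([606.69, -7.51, -0.16], -178)]
bamboo_tray [623.74 220.24   0.  ] [([623.96, 223.08, 0.02], -352), ([623.0, 223.17, 0.04], -179), ([626.63, 219.55, 0.02], -176)]
dish [ 430.67 -328.88    0.  ] [([429.11, -330.12, 0.13], -239), ([430.67, -328.88, 0.0], -120), ([437.25, -323.38, -0.14], -120)]
round_pot [454.92 161.9    0.  ] [([455.82, 165.52, -0.1], -239), ([455.39, 165.32, -0.03], -119), ([457.23, 166.04, -0.14], -120)]
square_pot [448.69  -9.06  -0.5 ] [([455.2, -7.23, -0.39], -196), ([447.27, -28.14, -0.47], -104), ([454.53, -5.84, -0.43], -115)]
clip [ 620.23 -208.27   -2.12] [([620.11, -208.14, -2.07], -120), ([620.46, -207.15, -2.09], -60), ([618.62, -211.06, -2.05], -60)]
spoon [4.2994e+02 3.2403e+02 1.4000e-01] [([433.63, 323.53, 0.14], -228), ([432.93, 322.84, 0.15], -114), ([435.12, 324.28, 0.14], -116)]
fork [ 4.5401e+02 -1.7919e+02 -1.3000e-01] [([453.96, -178.15, -0.16], -236), ([454.13, -178.01, -0.16], -117), ([488.36, -189.77, -0.08], -106)]
jar [ 587.05 -489.63    0.  ] [([588.63, -489.11, 0.41], -100), ([586.34, -489.35, 0.08], -47), ([591.65, -488.54, -0.14], -57)]
```

```bash
sed -i 's/np.minimum(grad(p,s),60)/np.minimum(grad(p,s),200)/' fit.py; python3 run1.py
```

```text
snack_box [ 6.2235e+02 -2.3130e+02 -7.0000e-02] [([626.99, -230.22, -0.05], -1007), ([627.01, -229.95, -0.05], -439), ([627.07, -230.97, -0.03], -570)]
alu_container [ 6.0594e+02 -9.5100e+00 -1.0000e-01] [([608.37, -6.72, -0.14], -505), ([602.3, -5.39, -0.15], -183), ([608.57, -7.56, -0.14], -352)]
bamboo_tray [623.74 220.24   0.  ] [([624.77, 223.05, 0.01], -865), ([624.28, 223.47, 0.02], -371), ([625.78, 222.72, 0.01], -504)]
dish [ 430.67 -328.88    0.  ] [([430.69, -328.09, -0.1], -715), ([430.48, -328.07, -0.09], -365), ([436.34, -324.65, -0.07], -372)]
round_pot [454.92 161.9    0.  ] [([456.17, 165.07, -0.08], -422), ([455.17, 165.11, 0.02], -176), ([441.79, 157.7, 0.2], -185)]
square_pot [448.69  -9.06  -0.5 ] [([457.08, -7.44, -0.41], -362), ([447.16, -28.41, -0.45], -180), ([457.52, -4.86, -0.34], -220)]
clip [ 620.23 -208.27   -2.12] [([620.16, -208.45, -2.06], -222), ([620.43, -207.46, -2.07], -97), ([618.58, -211.4, -2.06], -132)]
spoon [4.2994e+02 3.2403e+02 1.4000e-01] [([434.77, 323.98, 0.15], -384), ([433.41, 323.46, 0.16], -178), ([437.53, 324.47, 0.13], -218)]
fork [ 4.5401e+02 -1.7919e+02 -1.3000e-01] [([455.48, -178.55, -0.15], -551), ([454.85, -178.71, -0.15], -228), ([485.21, -194.39, -0.14], -228)]
jar [ 587.05 -489.63    0.  ] [([589.06, -492.01, 0.18], -162), ([588.73, -491.51, 0.25], -68), ([589.56, -491.43, 0.01], -94)]
```

View pics/ft.png

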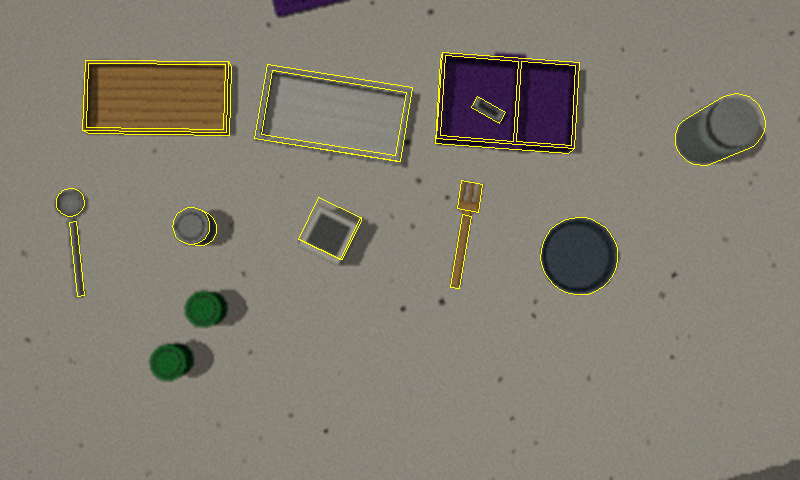

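View pics/fs.png

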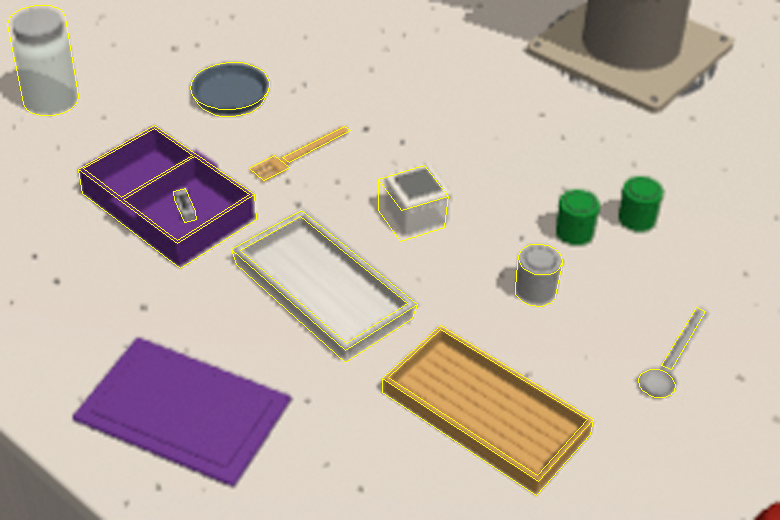

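```bash
cat > run2.py <<'E'
from fit import *
import json
T=shot("top");S=shot("scene")
for ps in([T,S],[T],[S]):
    for y in (-.45,-.55): 
        x,f=fit(ps,'square_pot',[449,-9,y],0,(5,5,.1));print(x.round(2),round(f))
o=json.load(open('poses.json'));x,f=fit([T,S],'square_pot',[449,-9,-.47],0,(5,5,.1))
o['square_pot']=(x.tolist(),0);json.dump(o,open('poses.json','w'))
it=[('square_pot',x,0),('round_pot',o['round_pot'][0],0)]
draw(T,it,'f2t.png',(185,165,305,285),4);draw(S,it,'f2s.png',(310,185,450,265),4)
a=cv2.imread('pics/f2t.png');b=cv2.imread('pics/f2s.png');c=np.zeros((480,780,3),np.uint8)
cv2.imwrite('pics/f2t.png',a)
cv2.imwrite('pics/f2.png',cv2.resize(np.hstack([a,np.vstack([b,np.zeros((160,560,3),np.uint8)])]),(800,369)))
E
python3 run2.py
```

```text
[ 4.5714e+02 -7.4700e+00 -4.2000e-01] -362
[ 4.571e+02 -7.380e+00 -4.100e-01] -362
[447.23 -28.4   -0.45] -181
[447.24 -28.46  -0.45] -181
[ 4.5763e+02 -4.8300e+00 -3.4000e-01] -219
[ 4.5758e+02 -4.9200e+00 -3.4000e-01] -219
```

View pics/f2.png

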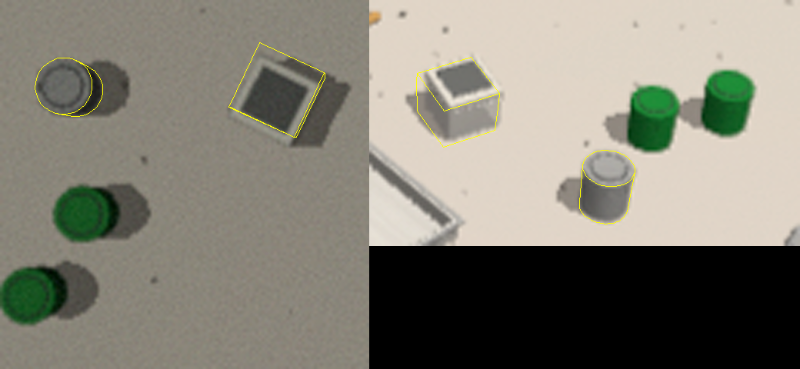

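Run:
```python
from fit import *
T=shot("top");S=shot("scene");k=800/1040*4
A=[ray(T,(185+a/k-.5,165+b/k-.5),48) for a,b in((250,52),(322,80),(292,143),(230,112))]
B=[ray(S,(310+(a-369)/k-.5,185+b/k-.5),48) for a,b in((425,72),(478,57),(498,92),(443,110))]
for P in(A,B):
    P=np.array(P)[:,:2];print(P.mean(0).round(1),P.round().tolist());d=np.roll(P,-1,0)-P;print(np.linalg.norm(d,axis=1).round(),np.degrees(np.arctan2(d[:,1],d[:,0])).round(), np.degrees(np.angle(np.mean((d[:,0]+1j*d[:,1])**4/np.linalg.norm(d,axis=1)**4))/4).round(1))
# direct white segmentation
M['lid']=dict(h=[],l=[rect(58,58,48)])
for ps in([T],[S],[T,S]): print(fit(ps,'lid',[448,-11,-.45],0,(3,3,.08)))
```

```text
[451.3  -5. ] [[487.0, 15.0], [466.0, -44.0], [414.0, -21.0], [438.0, 30.0]]
[63. 57. 56. 51.] [-110.  156.   65.  -17.] -21.5
[453.7  -6.1] [[465.0, -41.0], [414.0, -17.0], [441.0, 28.0], [495.0, 6.0]]
[56. 53. 58. 56.] [ 155.   59.  -23. -122.] -27.7
(array([446.92930331, -28.83822996,  -0.45517974]), np.float64(-90.4629135131836))
(array([ 4.56540602e+02, -4.48137721e+00, -3.90863003e-01]), np.float64(-117.50347900390625))
(array([451.93601603, -17.89894599,  -0.45726805]), np.float64(-177.29249572753906))
```

```bash
cat > go.py <<'E'
import sys
from h import *
def plan(x,y,z,psi):
    s=ctrl.read_state();e=s["eef_pos"];c=s["tool_rot"]
    d=(psi-c[2]+np.pi)%(2*np.pi)-np.pi
    n=int(np.ceil(abs(d)/np.radians(8.3)-.02)); 
    if n: print("rot rows",n,"az",round(-d/n/(np.pi/4),3))
    D=np.array([x,y,z])-e;v=np.array([np.cos(psi)*D[0]+np.sin(psi)*D[1],np.sin(psi)*D[0]-np.cos(psi)*D[1],-D[2]])
    m=int(np.ceil(np.linalg.norm(v)/48));print("shift rows",m,(v/m/150).round(3),"xy then z:",max(1,int(np.ceil(np.hypot(v[0],v[1])/48))),(v/150).round(3),
      "| pose",e.round(1),c.round(3),"q7",s["qpos"][6].round(2),"w",round(s["width"],1),"t",round(s["clock"],1))
if __name__=="__main__": plan(*map(float,sys.argv[1:5]))
E
python3 go.py 620.3 -208.4 120 1.08
```

```text
rot rows 6 az -0.165
shift rows 13 [0.289 0.093 0.057] xy then z: 13 [3.757 1.207 0.742] | pose [ 195.1 -620.   231.3] [-3.142 -0.     0.305] q7 -0.02 w 85.6 t 1.5
```

Call:
step_arm(
  series=[
    [[0,0,-0.165,0,0,0,0.5],[0,0,-0.165,0,0,0,0.5],[0,0,-0.165,0,0,0,0.5],[0,0,-0.165,0,0,0,0.5],[0,0,-0.165,0,0,0,0.55],[0,0,-0.165,0,0,0,0.55],[0,0,0,0.289,0.093,0.057,0.55],[0,0,0,0.289,0.093,0.057,0.55],[0,0,0,0.289,0.093,0.057,0.55],[0,0,0,0.289,0.093,0.057,0.55],[0,0,0,0.289,0.093,0.057,0.55],[0,0,0,0.289,0.093,0.057,0.55]],
  ],
)

```text
clock: 2.7
eef_pos: [392.2, -428.5, 179.9]
tool_rot: [3.141, 0.0, 1.082]
force: [1.0, -0.5, 0.7]
width: 38.4
gripper_force: 0.0
```

Call:
step_arm(
  series=[
    [[0,0,0,0.289,0.093,0.057,0.55],[0,0,0,0.289,0.093,0.057,0.55],[0,0,0,0.289,0.093,0.057,0.55],[0,0,0,0.289,0.093,0.057,0.55],[0,0,0,0.289,0.093,0.057,0.55],[0,0,0,0.289,0.093,0.057,0.55],[0,0,0,0.289,0.093,0.057,0.55],[0,0,0,0,0,0,0.55],[0,0,0,0,0,0,0.55],[0,0,0,0,0,0,0.55]],
  ],
)

```text
clock: 3.7
eef_pos: [618.8, -209.0, 120.2]
tool_rot: [-3.141, 0.001, 1.081]
force: [-0.1, 0.0, 0.0]
width: 38.6
gripper_force: 0.0
```

```bash
python3 go.py 620.3 -208.4 7 1.08
```

```text
shift rows 3 [0.003 0.002 0.251] xy then z: 1 [0.008 0.007 0.754] | pose [ 618.8 -209.   120.2] [-3.141e+00  1.000e-03  1.081e+00] q7 -0.31 w 38.6 t 3.7
```

Call:
step_arm(
  series=[
    [[0,0,0,0.008,0.007,0.25,0.55],[0,0,0,0,0,0.25,0.55],[0,0,0,0,0,0.17,0.55],[0,0,0,0,0,0.085,0.55],[0,0,0,0,0,0,0.55],[0,0,0,0,0,0,0.9],[0,0,0,0,0,0,1],[0,0,0,0,0,0,1],[0,0,0,0,0,0,1],[0,0,0,0,0,0,1]],
  ],
)

```text
clock: 4.7
eef_pos: [622.5, -207.8, 8.9]
tool_rot: [3.138, -0.0, 1.082]
force: [-0.4, -0.1, 6.1]
width: 11.7
gripper_force: 59.8
```

Call:
step_arm(
  series=[
    [[0,0,0,0,0,-0.1,1],[0,0,0,0,0,-0.2,1],[0,0,0,0,0,-0.25,1],[0,0,0,0,0,-0.2,1],[0,0,0,0,0,0,1],[0,0,0,0,0,0,1]],
  ],
)

```text
clock: 5.3
eef_pos: [621.6, -206.9, 121.0]
tool_rot: [3.139, -0.001, 1.082]
force: [0.5, -0.0, -2.7]
width: 11.9
gripper_force: 59.0
```

```bash
python3 go.py 430.7 -328.1 110 1.08
python3 -c "
from fit import *
p=shot('scene');a,b=map(int,proj(p,[622,-208,100]))
cv2.imwrite('pics/c1.png',cv2.resize(p['img'][b-60:b+90,a-100:a+100,::-1],None,fx=3,fy=3))"
```

```text
shift rows 5 [-0.262 -0.148  0.015] xy then z: 5 [-1.312 -0.742  0.074] | pose [ 621.6 -206.9  121. ] [ 3.139e+00 -1.000e-03  1.082e+00] q7 -0.31 w 11.9 t 5.3
```

View pics/c1.png

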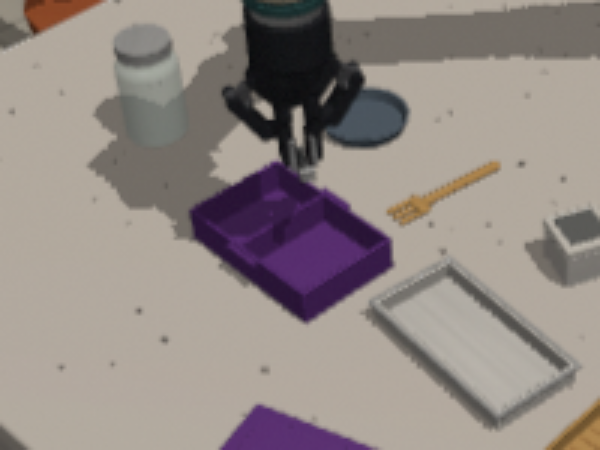

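The clip hangs between the fingertips (crop about 303,168) and the box is empty. Next stop is the dish.

Call:
step_arm(
  series=[
    [[0,0,0,-0.262,-0.148,0.015,1],[0,0,0,-0.262,-0.148,0.015,1],[0,0,0,-0.262,-0.148,0.015,1],[0,0,0,-0.262,-0.148,0.015,1],[0,0,0,-0.262,-0.148,0.015,1],[0,0,0,0,0,0,1],[0,0,0,0,0,0,1],[0,0,0,0,0,0.25,1],[0,0,0,0,0,0.25,1],[0,0,0,0,0,0.1,1],[0,0,0,0,0,0.06,1],[0,0,0,0,0,0,1]],
  ],
)

```text
clock: 6.55
eef_pos: [432.4, -326.6, 9.2]
tool_rot: [-3.141, -0.001, 1.085]
force: [0.5, -0.7, 0.5]
width: 11.8
gripper_force: 59.0
```

Call:
step_arm(
  series=[
    [[0,0,0,0,0,0,0.6],[0,0,0,0,0,0,0.6],[0,0,0,0,0,0,0.6],[0,0,0,0,0,0,0.6],[0,0,0,0,0,-0.1,0.6],[0,0,0,0,0,-0.3,0.6],[0,0,0,0,0,-0.3,0.3],[0,0,0,0,0,-0.1,0],[0,0,0,0,0,0,0],[0,0,0,0,0,0,0]],
  ],
)

```text
clock: 7.55
eef_pos: [430.8, -328.5, 129.8]
tool_rot: [3.141, 0.0, 1.082]
force: [-0.1, 0.3, -0.0]
width: 85.5
gripper_force: 0.0
```

```bash
python3 go.py 452.5 -5.5 125 1.14
python3 -c "
from fit import *
p=shot('top');a,b=map(int,proj(p,[430,-328,10]))
cv2.imwrite('pics/c2.png',cv2.resize(p['img'][b-50:b+50,a-70:a+70,::-1],None,fx=4,fy=4))"
```

```text
rot rows 1 az -0.074
shift rows 7 [ 0.288 -0.11   0.005] xy then z: 7 [ 2.017 -0.767  0.032] | pose [ 430.8 -328.5  129.8] [3.141 0.    1.082] q7 -0.04 w 85.5 t 7.5
```

View pics/c2.png

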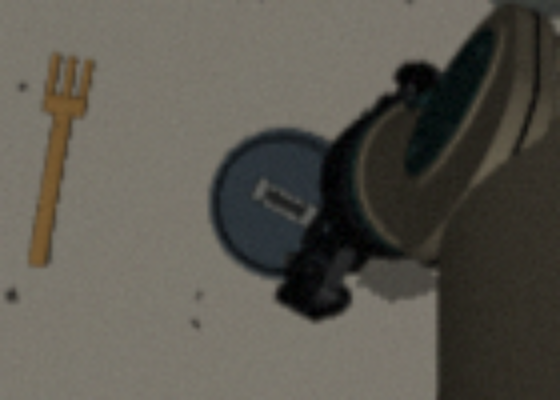

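The clip lies flat in the dish (crop 287,200). Next is the square pot.

Call:
step_arm(
  series=[
    [[0,0,-0.074,0,0,0,0],[0,0,0,0.288,-0.11,0.005,0],[0,0,0,0.288,-0.11,0.005,0],[0,0,0,0.288,-0.11,0.005,0],[0,0,0,0.288,-0.11,0.005,0],[0,0,0,0.288,-0.11,0.005,0],[0,0,0,0.288,-0.11,0.005,0],[0,0,0,0.288,-0.11,0.005,0],[0,0,0,0,0,0,0],[0,0,0,0,0,0,0],[0,0,0,0,0,0,0]],
  ],
)

```text
clock: 8.7
eef_pos: [451.4, -6.5, 123.2]
tool_rot: [-3.14, 0.002, 1.139]
force: [0.6, -0.3, -0.5]
width: 85.4
gripper_force: 0.0
```

```bash
python3 go.py 452.5 -5.5 14 1.14
```

```text
shift rows 3 [0.003 0.001 0.243] xy then z: 1 [0.009 0.004 0.728] | pose [451.4  -6.5 123.2] [-3.140e+00  2.000e-03  1.139e+00] q7 -0.6 w 85.4 t 8.7
```

Call:
step_arm(
  series=[
    [[0,0,0,0.009,0.004,0.25,0],[0,0,0,0,0,0.25,0],[0,0,0,0,0,0.15,0],[0,0,0,0,0,0.078,0],[0,0,0,0,0,0,0],[0,0,0,0,0,0,0.5],[0,0,0,0,0,0,0.8],[0,0,0,0,0,0,0.8],[0,0,0,0,0,0,0.8],[0,0,0,0,0,0,0.8]],
  ],
)

```text
clock: 9.7
eef_pos: [452.9, -6.3, 22.0]
tool_rot: [3.141, 0.005, 1.14]
force: [-0.9, -2.1, 7.0]
width: 56.9
gripper_force: 64.6
```

Call:
step_arm(
  series=[
    [[0,0,0,0,0,-0.05,0.8],[0,0,0,0,0,-0.15,0.8],[0,0,0,0,0,-0.25,0.8],[0,0,0,0,0,-0.25,0.8],[0,0,0,0,0,-0.1,0.8],[0,0,0,0,0,0,0.8]],
  ],
)

```text
clock: 10.3
eef_pos: [454.7, -5.0, 143.6]
tool_rot: [3.137, 0.001, 1.14]
force: [-0.2, -0.2, -1.7]
width: 57.0
gripper_force: 64.5
```

```bash
python3 go.py 628.9 -193 120 1.52
```

```text
rot rows 3 az -0.161
shift rows 6 [-0.199  0.204  0.026] xy then z: 6 [-1.193  1.223  0.158] | pose [454.7  -5.  143.6] [3.137e+00 1.000e-03 1.140e+00] q7 -0.89 w 57.0 t 10.3
```

Call:
step_arm(
  series=[
    [[0,0,-0.161,0,0,0,0.8],[0,0,-0.161,0,0,0,0.8],[0,0,-0.161,0,0,0,0.8],[0,0,0,-0.199,0.204,0.02,0.8],[0,0,0,-0.199,0.204,0.02,0.8],[0,0,0,-0.199,0.204,0.02,0.8],[0,0,0,-0.199,0.204,0.02,0.8],[0,0,0,-0.199,0.204,0.02,0.8],[0,0,0,-0.199,0.204,0.02,0.8],[0,0,0,0,0,0,0.8],[0,0,0,0,0,0,0.8]],
  ],
)

```text
clock: 11.4
eef_pos: [626.2, -193.7, 121.1]
tool_rot: [-3.137, 0.002, 1.518]
force: [0.2, -0.3, -1.7]
width: 56.9
gripper_force: 64.6
```

```bash
python3 go.py 628.9 -193 28 1.52
```

```text
shift rows 2 [0.003 0.009 0.31 ] xy then z: 1 [0.006 0.018 0.621] | pose [ 626.2 -193.7  121.1] [-3.137e+00  2.000e-03  1.518e+00] q7 -0.21 w 56.9 t 11.4
```

Call:
step_arm(
  series=[
    [[0,0,0,0.006,0.018,0.15,0.8],[0,0,0,0,0,0.15,0.8],[0,0,0,0,0,0.15,0.8],[0,0,0,0,0,0.1,0.8],[0,0,0,0,0,0.07,0.8],[0,0,0,0,0,0,0.8],[0,0,0,0,0,0,0.8]],
  ],
)

```text
clock: 12.1
eef_pos: [630.1, -192.6, 30.9]
tool_rot: [-3.14, 0.003, 1.52]
force: [0.4, 0.3, -1.1]
width: 57.1
gripper_force: 64.6
```

Call:
step_arm(
  series=[
    [[0,0,0,0,0,0.02,0.8],[0,0,0,0,0,0.01,0.8],[0,0,0,0,0,0,0.8]],
  ],
)

```text
clock: 12.4
eef_pos: [630.0, -193.1, 26.2]
tool_rot: [-3.141, 0.004, 1.52]
force: [0.5, -0.3, -1.3]
width: 56.8
gripper_force: 64.6
```

Call:
step_arm(
  series=[
    [[0,0,0,0,0,0.01,0.8],[0,0,0,0,0,0.005,0.8],[0,0,0,0,0,0,0.25],[0,0,0,0,0,0,0.25],[0,0,0,0,0,0,0.25],[0,0,0,0,0,-0.05,0.25],[0,0,0,0,0,-0.2,0.25],[0,0,0,0,0,-0.3,0.2],[0,0,0,0,0,-0.2,0],[0,0,0,0,0,0,0]],
  ],
)

```text
clock: 13.4
eef_pos: [633.5, -192.7, 141.7]
tool_rot: [3.134, 0.005, 1.52]
force: [1.3, 0.3, 0.1]
width: 85.4
gripper_force: 0.0
```

```bash
python3 go.py 456 165 130 1.92
```

```text
rot rows 3 az -0.17
shift rows 9 [ 0.294 -0.033  0.009] xy then z: 9 [ 2.646 -0.296  0.078] | pose [ 633.5 -192.7  141.7] [3.134 0.005 1.52 ] q7 -0.2 w 85.4 t 13.4
```

```bash
python3 go.py 456 165 130 1.52; python3 -c "
from h import *
p=shot('top');s=p['img'][190:205,260:290].mean((0,1));print(s)
for q in ctrl.recognise(p,'round_pot_mid'): print(q['score'],ray(p,q['centre'],48).round(), q['centre'])"
```

```text
shift rows 9 [ 0.258 -0.145  0.009] xy then z: 9 [ 2.322 -1.303  0.078] | pose [ 633.5 -192.7  141.7] [3.134 0.005 1.52 ] q7 -0.2 w 85.4 t 13.4
[126.91111111 122.80888889 112.91555556]
0.85 [352. 136.  48.] [215.3, 234.4]
0.8 [286. 185.  48.] [194.8, 260.9]
0.7 [451. 164.  48.] [205.6, 194.7]
```

Call:
step_arm(
  series=[
    [[0,0,0,0.258,-0.145,0.009,0],[0,0,0,0.258,-0.145,0.009,0],[0,0,0,0.258,-0.145,0.009,0],[0,0,0,0.258,-0.145,0.009,0],[0,0,0,0.258,-0.145,0.009,0],[0,0,0,0.258,-0.145,0.009,0],[0,0,0,0.258,-0.145,0.009,0],[0,0,0,0.258,-0.145,0.009,0],[0,0,0,0.258,-0.145,0.009,0],[0,0,0,0,0,0,0],[0,0,0,0,0,0,0]],
  ],
)

```text
clock: 14.6
eef_pos: [450.8, 165.8, 122.3]
tool_rot: [-3.138, 0.004, 1.523]
force: [-0.2, -0.7, 0.2]
width: 85.9
gripper_force: 0.0
```

```bash
python3 go.py 456 165 16 1.52; python3 -c "
from fit import *
p=shot('top');a,b=map(int,proj(p,[629,-230,40]))
cv2.imwrite('pics/c3.png',cv2.resize(p['img'][b-50:b+50,a-70:a+70,::-1],None,fx=4,fy=4))"
```

```text
rot rows 1 az 0.004
shift rows 3 [-0.001  0.012  0.236] xy then z: 1 [-0.004  0.035  0.709] | pose [450.8 165.8 122.3] [-3.138  0.004  1.523] q7 -0.96 w 85.9 t 14.6
```

View pics/c3.png

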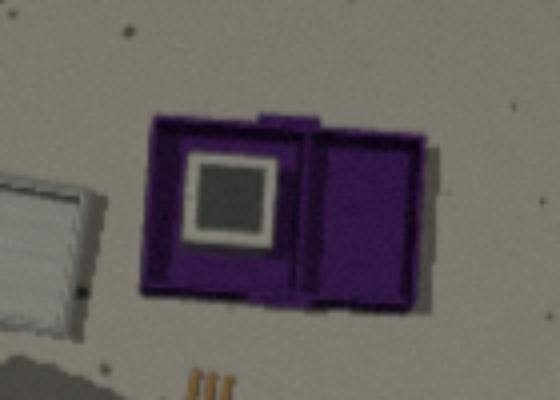

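The square pot stands squarely in the wide bay (crop 229,200). Now I'll grasp the steel round pot.

Call:
step_arm(
  series=[
    [[0,0,0,-0.004,0.035,0.15,0],[0,0,0,0,0,0.15,0],[0,0,0,0,0,0.15,0],[0,0,0,0,0,0.15,0],[0,0,0,0,0,0.11,0],[0,0,0,0,0,0,0],[0,0,0,0,0,0,0.6],[0,0,0,0,0,0,0.9],[0,0,0,0,0,0,0.9],[0,0,0,0,0,0,0.9],[0,0,0,0,0,0,0.9]],
  ],
)

```text
clock: 15.75
eef_pos: [457.9, 163.7, 17.8]
tool_rot: [-3.142, 0.003, 1.519]
force: [-0.5, -1.0, 6.3]
width: 44.1
gripper_force: 60.2
```

Call:
step_arm(
  series=[
    [[0,0,0,0,0,-0.05,0.9],[0,0,0,0,0,-0.15,0.9],[0,0,0,0,0,-0.25,0.9],[0,0,0,0,0,-0.25,0.9],[0,0,0,0,0,-0.1,0.9],[0,0,0,0,0,0,0.9]],
  ],
)

```text
clock: 16.35
eef_pos: [459.0, 164.9, 139.4]
tool_rot: [3.138, 0.001, 1.519]
force: [0.1, 0.5, -1.3]
width: 44.2
gripper_force: 61.2
```

```bash
python3 go.py 624.5 -279 135 1.52
```

```text
shift rows 10 [-0.29   0.125  0.003] xy then z: 10 [-2.899  1.252  0.029] | pose [459.  164.9 139.4] [3.138e+00 1.000e-03 1.519e+00] q7 -0.94 w 44.2 t 16.4
```

Call:
step_arm(
  series=[
    [[0,0,0,-0.29,0.125,0.003,0.9],[0,0,0,-0.29,0.125,0.003,0.9],[0,0,0,-0.29,0.125,0.003,0.9],[0,0,0,-0.29,0.125,0.003,0.9],[0,0,0,-0.29,0.125,0.003,0.9],[0,0,0,-0.29,0.125,0.003,0.9],[0,0,0,-0.29,0.125,0.003,0.9],[0,0,0,-0.29,0.125,0.003,0.9],[0,0,0,-0.29,0.125,0.003,0.9],[0,0,0,-0.29,0.125,0.003,0.9],[0,0,0,0,0,0,0.9],[0,0,0,0,0,0,0.9]],
  ],
)

```text
clock: 17.55
eef_pos: [621.2, -280.8, 131.2]
tool_rot: [-3.137, 0.003, 1.517]
force: [0.0, 1.4, -0.2]
width: 44.2
gripper_force: 61.3
```

```bash
python3 go.py 624.5 -279 24 1.52
```

```text
rot rows 1 az -0.004
shift rows 3 [0.004 0.007 0.238] xy then z: 1 [0.013 0.021 0.714] | pose [ 621.2 -280.8  131.2] [-3.137e+00  3.000e-03  1.517e+00] q7 -0.07 w 44.2 t 17.6
```

Call:
step_arm(
  series=[
    [[0,0,0,0.013,0.021,0.15,0.9],[0,0,0,0,0,0.15,0.9],[0,0,0,0,0,0.15,0.9],[0,0,0,0,0,0.15,0.9],[0,0,0,0,0,0.08,0.9],[0,0,0,0,0,0.03,0.9],[0,0,0,0,0,0,0.9],[0,0,0,0,0,0,0.9]],
  ],
)

```text
clock: 18.35
eef_pos: [626.3, -278.0, 27.8]
tool_rot: [-3.141, 0.004, 1.52]
force: [-0.1, -1.3, 0.1]
width: 44.6
gripper_force: 61.3
```

Call:
step_arm(
  series=[
    [[0,0,0,0,0,0.02,0.9],[0,0,0,0,0,0.02,0.9],[0,0,0,0,0,0,0.9],[0,0,0,0,0,0,0.35],[0,0,0,0,0,0,0.35],[0,0,0,0,0,0,0.35],[0,0,0,0,0,-0.05,0.35],[0,0,0,0,0,-0.2,0.35],[0,0,0,0,0,-0.3,0.3],[0,0,0,0,0,-0.2,0.3],[0,0,0,0,0,0,0.3]],
  ],
)

```text
clock: 19.45
eef_pos: [629.3, -278.4, 139.2]
tool_rot: [3.134, 0.006, 1.52]
force: [0.5, -0.6, 0.2]
width: 59.7
gripper_force: 0.0
```

```bash
python3 go.py 463.5 -179.8 100 -0.15
```

```text
rot rows 12 az 0.177
shift rows 5 [-0.238 -0.097  0.052] xy then z: 5 [-1.191 -0.485  0.261] | pose [ 629.3 -278.4  139.2] [3.134 0.006 1.52 ] q7 -0.08 w 59.7 t 19.4
```

Call:
step_arm(
  series=[
    [[0,0,0.177,0,0,0,0.5],[0,0,0.177,0,0,0,0.5],[0,0,0.177,0,0,0,0.5],[0,0,0.177,0,0,0,0.5],[0,0,0.177,0,0,0,0.5],[0,0,0.177,0,0,0,0.5],[0,0,0.177,0,0,0,0.5],[0,0,0.177,0,0,0,0.5],[0,0,0.177,0,0,0,0.5],[0,0,0.177,0,0,0,0.5],[0,0,0.177,0,0,0,0.5],[0,0,0.177,0,0,0,0.5]],
  ],
)

```text
clock: 20.65
eef_pos: [625.4, -277.6, 132.8]
tool_rot: [3.138, 0.002, -0.154]
force: [0.5, -0.2, 0.4]
width: 42.5
gripper_force: 0.0
```

Call:
step_arm(
  series=[
    [[0,0,0,-0.238,-0.097,0.052,0.5],[0,0,0,-0.238,-0.097,0.052,0.5],[0,0,0,-0.238,-0.097,0.052,0.5],[0,0,0,-0.238,-0.097,0.052,0.5],[0,0,0,-0.238,-0.097,0.052,0.5],[0,0,0,0,0,0,0.5],[0,0,0,0,0,0,0.5]],
  ],
)

```text
clock: 21.35
eef_pos: [459.4, -179.2, 94.3]
tool_rot: [3.138, 0.002, -0.148]
force: [1.0, -0.5, 0.1]
width: 42.5
gripper_force: 0.0
```

```bash
python3 go.py 463.5 -179.8 5 -0.15
```

```text
shift rows 2 [ 0.014 -0.     0.298] xy then z: 1 [ 0.027 -0.     0.595] | pose [ 459.4 -179.2   94.3] [ 3.138e+00  2.000e-03 -1.480e-01] q7 -1.54 w 42.5 t 21.4
```

Call:
step_arm(
  series=[
    [[0,0,0,0.027,0,0.15,0.5],[0,0,0,0,0,0.15,0.5],[0,0,0,0,0,0.15,0.5],[0,0,0,0,0,0.1,0.5],[0,0,0,0,0,0.045,0.5],[0,0,0,0,0,0,0.5],[0,0,0,0,0,0,1],[0,0,0,0,0,0,1],[0,0,0,0,0,0,1],[0,0,0,0,0,0,1],[0,0,0,0,0,0,1]],
  ],
)

```text
clock: 22.45
eef_pos: [464.6, -180.9, 6.0]
tool_rot: [3.138, -0.001, -0.148]
force: [-0.1, -0.5, 6.0]
width: 7.6
gripper_force: 59.2
```

Call:
step_arm(
  series=[
    [[0,0,0,0,0,-0.05,1],[0,0,0,0,0,-0.15,1],[0,0,0,0,0,-0.2,1],[0,0,0,0,0,-0.2,1],[0,0,0,0,0,-0.1,1],[0,0,0,0,0,0,1]],
  ],
)

```text
clock: 23.05
eef_pos: [465.3, -180.8, 112.4]
tool_rot: [3.137, -0.003, -0.149]
force: [-0.1, -1.3, -1.0]
width: 7.4
gripper_force: 58.7
```

```bash
python3 go.py 624.8 231 110 1.58; python3 -c "
from fit import *
p=shot('scene');a,b=map(int,proj(p,[540,-200,50]))
cv2.imwrite('pics/c4.png',cv2.resize(p['img'][b-70:b+70,a-100:a+100,::-1],None,fx=3,fy=3))"
```

```text
rot rows 12 az -0.183
shift rows 10 [0.274 0.109 0.002] xy then z: 10 [2.735 1.088 0.016] | pose [ 465.3 -180.8  112.4] [ 3.137e+00 -3.000e-03 -1.490e-01] q7 -1.54 w 7.4 t 23.1
```

View pics/c4.png

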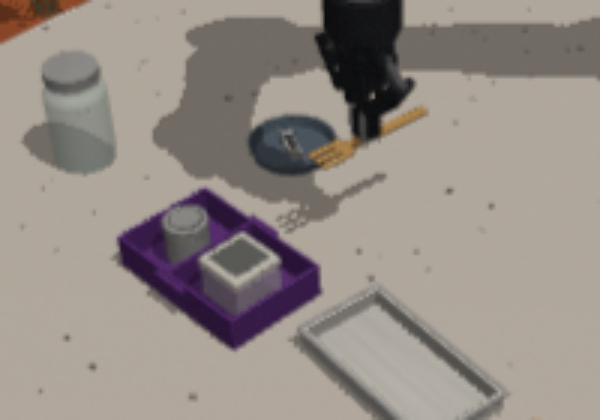

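The fork is held level (crop 365,140), and both pots stand in their bays. On to the bamboo tray.

Call:
step_arm(
  series=[
    [[0,0,-0.183,0,0,0,1],[0,0,-0.183,0,0,0,1],[0,0,-0.183,0,0,0,1],[0,0,-0.183,0,0,0,1],[0,0,-0.183,0,0,0,1],[0,0,-0.183,0,0,0,1],[0,0,-0.183,0,0,0,1],[0,0,-0.183,0,0,0,1],[0,0,-0.183,0,0,0,1],[0,0,-0.183,0,0,0,1],[0,0,-0.183,0,0,0,1],[0,0,-0.183,0,0,0,1]],
  ],
)

```text
clock: 24.3
eef_pos: [462.9, -179.8, 108.7]
tool_rot: [-3.137, 0.002, 1.582]
force: [-1.0, -1.3, -1.0]
width: 7.3
gripper_force: 58.7
```

Call:
step_arm(
  series=[
    [[0,0,0,0.274,0.109,0.002,1],[0,0,0,0.274,0.109,0.002,1],[0,0,0,0.274,0.109,0.002,1],[0,0,0,0.274,0.109,0.002,1],[0,0,0,0.274,0.109,0.002,1],[0,0,0,0.274,0.109,0.002,1],[0,0,0,0.274,0.109,0.002,1],[0,0,0,0.274,0.109,0.002,1],[0,0,0,0.274,0.109,0.002,1],[0,0,0,0.274,0.109,0.002,1],[0,0,0,0,0,0,1],[0,0,0,0,0,0,1]],
  ],
)

```text
clock: 25.5
eef_pos: [623.6, 232.8, 103.3]
tool_rot: [-3.137, 0.004, 1.579]
force: [-1.2, -0.3, -0.2]
width: 7.1
gripper_force: 58.8
```

```bash
python3 go.py 624.8 231 13 1.58
```

```text
shift rows 2 [-0.006  0.004  0.301] xy then z: 1 [-0.012  0.008  0.602] | pose [623.6 232.8 103.3] [-3.137  0.004  1.579] q7 -0.84 w 7.1 t 25.5
```

Call:
step_arm(
  series=[
    [[0,0,0,-0.012,0.008,0.15,1],[0,0,0,0,0,0.15,1],[0,0,0,0,0,0.15,1],[0,0,0,0,0,0.1,1],[0,0,0,0,0,0.05,1],[0,0,0,0,0,0,1],[0,0,0,0,0,0,1]],
  ],
)

```text
clock: 26.2
eef_pos: [626.6, 229.6, 16.0]
tool_rot: [-3.14, 0.003, 1.576]
force: [0.1, -1.0, -0.4]
width: 7.3
gripper_force: 58.8
```

Call:
step_arm(
  series=[
    [[0,0,0,0,0,0.02,1],[0,0,0,0,0,0.015,1],[0,0,0,0,0,0,1],[0,0,0,0,0,0,0.7],[0,0,0,0,0,0,0.65],[0,0,0,0,0,0,0.65],[0,0,0,0,0,-0.05,0.65],[0,0,0,0,0,-0.2,0.6],[0,0,0,0,0,-0.3,0.5],[0,0,0,0,0,-0.1,0.5],[0,0,0,0,0,0,0.5]],
  ],
)

```text
clock: 27.3
eef_pos: [628.3, 231.1, 111.3]
tool_rot: [3.138, 0.001, 1.576]
force: [0.3, -0.0, -0.4]
width: 42.8
gripper_force: 0.0
```

```bash
python3 go.py 434.5 324 100 3.29
```

```text
rot rows 12 az -0.182
shift rows 5 [0.237 0.161 0.015] xy then z: 5 [1.186 0.803 0.076] | pose [628.3 231.1 111.3] [3.138e+00 1.000e-03 1.576e+00] q7 -0.83 w 42.8 t 27.3
```

Call:
step_arm(
  series=[
    [[0,0,-0.182,0,0,0,0.5],[0,0,-0.182,0,0,0,0.5],[0,0,-0.182,0,0,0,0.5],[0,0,-0.182,0,0,0,0.5],[0,0,-0.182,0,0,0,0.5],[0,0,-0.182,0,0,0,0.5],[0,0,-0.182,0,0,0,0.5],[0,0,-0.182,0,0,0,0.5],[0,0,-0.182,0,0,0,0.5],[0,0,-0.182,0,0,0,0.5],[0,0,-0.182,0,0,0,0.5],[0,0,-0.182,0,0,0,0.5]],
  ],
)

```text
clock: 28.5
eef_pos: [625.6, 229.3, 106.1]
tool_rot: [-3.138, -0.005, -2.985]
force: [-0.9, -0.0, -1.2]
width: 42.6
gripper_force: 0.0
```

Call:
step_arm(
  series=[
    [[0,0,0,0.237,0.161,0.01,0.5],[0,0,0,0.237,0.161,0.01,0.5],[0,0,0,0.237,0.161,0.01,0.5],[0,0,0,0.237,0.161,0.01,0.5],[0,0,0,0.237,0.161,0.01,0.5],[0,0,0,0,0,0,0.5],[0,0,0,0,0,0,0.5]],
  ],
)

```text
clock: 29.2
eef_pos: [431.4, 322.7, 99.5]
tool_rot: [-3.137, -0.004, -2.989]
force: [-0.3, 1.0, 0.1]
width: 42.8
gripper_force: 0.0
```

```bash
python3 go.py 434.5 324 5 3.29
```

```text
rot rows 1 az 0.006
shift rows 2 [-0.011  0.003  0.315] xy then z: 1 [-0.021  0.006  0.63 ] | pose [431.4 322.7  99.5] [-3.137 -0.004 -2.989] q7 0.16 w 42.8 t 29.2
```

Call:
step_arm(
  series=[
    [[0,0,0,-0.021,0.006,0.15,0.5],[0,0,0,0,0,0.15,0.5],[0,0,0,0,0,0.15,0.5],[0,0,0,0,0,0.1,0.5],[0,0,0,0,0,0.075,0.5],[0,0,0,0,0,0,0.5],[0,0,0,0,0,0,1],[0,0,0,0,0,0,1],[0,0,0,0,0,0,1],[0,0,0,0,0,0,1],[0,0,0,0,0,0,1]],
  ],
)

```text
clock: 30.3
eef_pos: [435.8, 324.1, 7.1]
tool_rot: [-3.139, -0.001, -2.991]
force: [1.0, -0.2, 5.0]
width: -0.2
gripper_force: 2.5
```

Call:
step_arm(
  series=[
    [[0,0,0,0,0,-0.05,1],[0,0,0,0,0,-0.15,1],[0,0,0,0,0,-0.2,1],[0,0,0,0,0,-0.2,1],[0,0,0,0,0,-0.1,1],[0,0,0,0,0,0,1]],
  ],
)

```text
clock: 30.9
eef_pos: [436.3, 324.9, 113.3]
tool_rot: [-3.14, 0.001, -2.992]
force: [-0.3, 0.5, -0.3]
width: -0.0
gripper_force: 0.0
```

```bash
python3 go.py 606.5 -6.5 110 1.425; python3 -c "
from fit import *
p=shot('scene');a,b=map(int,proj(p,[540,270,50]))
cv2.imwrite('pics/c5.png',cv2.resize(p['img'][b-70:b+70,a-100:a+100,::-1],None,fx=3,fy=3))"
```

```text
rot rows 13 az 0.183
shift rows 8 [-0.253  0.18   0.003] xy then z: 8 [-2.021  1.443  0.022] | pose [436.3 324.9 113.3] [-3.140e+00  1.000e-03 -2.992e+00] q7 0.19 w -0.0 t 30.9
```

View pics/c5.png

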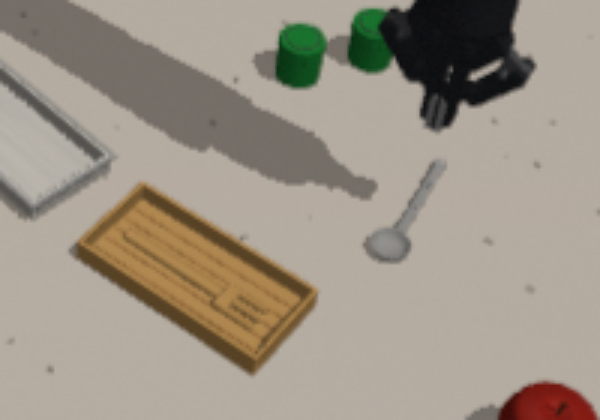

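The fork lies flat in the tray (crop 200,285). The spoon was missed because the fingers closed just above its handle, so I'll re-measure it and go lower.

```bash
python3 - <<'E'
from fit import *
T=shot("top");S=shot("scene")
for ps in([S],[T],[T,S]): print(fit(ps,'spoon',[434.7,324,.15],0,(5,5,.06))[0].round(2))
E
python3 go.py 434.8 324 50 3.29
```

```text
[4.3726e+02 3.2102e+02 1.5000e-01]
[424.94 302.42   0.54]
[4.3912e+02 3.2090e+02 1.4000e-01]
shift rows 2 [0.001 0.003 0.201] xy then z: 1 [0.002 0.006 0.402] | pose [435.2 323.1 110.3] [-3.137 -0.004 -2.992] q7 0.19 w -0.3 t 31.1
```

Call:
step_arm(
  series=[
    [[0,0,0,0,0.02,0.1,0.5],[0,0,0,0,0,0.2,0.5],[0,0,0,0,0,0.2,0.5],[0,0,0,0,0,0.1,0.5],[0,0,0,0,0,0,0.5],[0,0,0,0,0,0,0.5]],
  ],
)

```text
clock: 31.65
eef_pos: [433.9, 326.8, 20.3]
tool_rot: [-3.138, -0.005, -2.991]
force: [0.7, -1.0, 0.7]
width: 42.8
gripper_force: 0.0
```

```bash
python3 go.py 434.8 321 1.5 3.29
```

```text
shift rows 1 [-0.    -0.039  0.126] xy then z: 1 [-0.    -0.039  0.126] | pose [433.9 326.8  20.3] [-3.138 -0.005 -2.991] q7 0.05 w 42.8 t 31.6
```

Call:
step_arm(
  series=[
    [[0,0,0,0,-0.039,0,0.5],[0,0,0,0,0,0.06,0.5],[0,0,0,0,0,0.04,0.5],[0,0,0,0,0,0.025,0.5],[0,0,0,0,0,0,0.5],[0,0,0,0,0,0,0.5]],
  ],
)

```text
clock: 32.25
eef_pos: [435.6, 321.1, 2.7]
tool_rot: [-3.139, -0.003, -2.991]
force: [0.0, -0.0, 0.0]
width: 42.8
gripper_force: 0.0
```

Call:
step_arm(
  series=[
    [[0,0,0,0,0,0.005,0.8],[0,0,0,0,0,0,1],[0,0,0,0,0,0,1],[0,0,0,0,0,0,1],[0,0,0,0,0,0,1],[0,0,0,0,0,0,1]],
  ],
)

```text
clock: 32.85
eef_pos: [435.8, 321.1, 2.2]
tool_rot: [-3.139, -0.002, -2.991]
force: [-0.1, -0.2, 5.3]
width: 7.2
gripper_force: 59.1
```

Call:
step_arm(
  series=[
    [[0,0,0,0,0,-0.05,1],[0,0,0,0,0,-0.15,1],[0,0,0,0,0,-0.2,1],[0,0,0,0,0,-0.2,1],[0,0,0,0,0,-0.1,1],[0,0,0,0,0,0,1],[0,0,0,0,0,0,1]],
  ],
)

```text
clock: 33.55
eef_pos: [435.9, 320.5, 106.2]
tool_rot: [-3.138, -0.003, -2.992]
force: [-0.6, -0.3, -0.8]
width: 7.6
gripper_force: 58.7
```

```bash
python3 go.py 606.5 -6.5 110 1.425; python3 -c "
from fit import *
p=shot('scene');a,b=map(int,proj(p,[440,320,80]))
cv2.imwrite('pics/c6.png',cv2.resize(p['img'][b-60:b+60,a-80:a+80,::-1],None,fx=3,fy=3))"
```

```text
rot rows 13 az 0.183
shift rows 8 [-0.249  0.18  -0.003] xy then z: 8 [-1.992  1.442 -0.025] | pose [435.9 320.5 106.2] [-3.138e+00 -3.000e-03 -2.992e+00] q7 0.19 w 7.6 t 33.5
```

View pics/c6.png

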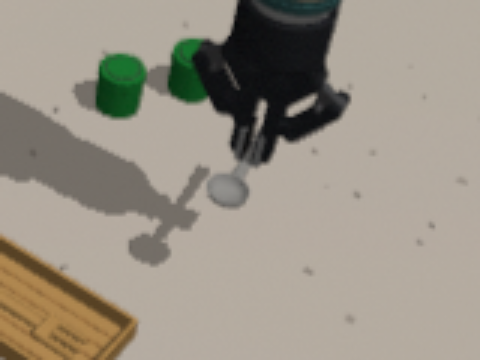

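Call:
step_arm(
  series=[
    [[0,0,0.183,0,0,0,1],[0,0,0.183,0,0,0,1],[0,0,0.183,0,0,0,1],[0,0,0.183,0,0,0,1],[0,0,0.183,0,0,0,1],[0,0,0.183,0,0,0,1],[0,0,0.183,0,0,0,1],[0,0,0.183,0,0,0,1],[0,0,0.183,0,0,0,1],[0,0,0.183,0,0,0,1],[0,0,0.183,0,0,0,1],[0,0,0.183,0,0,0,1]],
  ],
)

```text
clock: 34.8
eef_pos: [435.2, 320.4, 105.3]
tool_rot: [-3.138, 0.005, 1.561]
force: [-0.3, 0.5, -0.4]
width: 7.6
gripper_force: 58.7
```

Call:
step_arm(
  series=[
    [[0,0,0.183,0,0,0,1],[0,0,0,-0.249,0.18,-0.003,1],[0,0,0,-0.249,0.18,-0.003,1],[0,0,0,-0.249,0.18,-0.003,1],[0,0,0,-0.249,0.18,-0.003,1],[0,0,0,-0.249,0.18,-0.003,1],[0,0,0,-0.249,0.18,-0.003,1],[0,0,0,-0.249,0.18,-0.003,1],[0,0,0,-0.249,0.18,-0.003,1],[0,0,0,0,0,0,1],[0,0,0,0,0,0,1]],
  ],
)

```text
clock: 35.9
eef_pos: [604.8, -7.9, 109.3]
tool_rot: [-3.137, 0.004, 1.42]
force: [-0.9, 0.5, -0.9]
width: 7.1
gripper_force: 58.8
```

```bash
python3 go.py 606.5 -6.5 13 1.425
```

```text
rot rows 1 az -0.007
shift rows 3 [0.004 0.003 0.214] xy then z: 1 [0.011 0.01  0.642] | pose [604.8  -7.9 109.3] [-3.137  0.004  1.42 ] q7 -0.66 w 7.1 t 35.9
```

Call:
step_arm(
  series=[
    [[0,0,0,0.006,0,0.15,1],[0,0,0,0,0,0.15,1],[0,0,0,0,0,0.15,1],[0,0,0,0,0,0.12,1],[0,0,0,0,0,0.06,1],[0,0,0,0,0,0.02,1],[0,0,0,0,0,0,1],[0,0,0,0,0,0,1]],
  ],
)

```text
clock: 36.7
eef_pos: [606.1, -5.0, 14.5]
tool_rot: [-3.141, 0.003, 1.424]
force: [0.2, -0.6, 0.4]
width: 7.4
gripper_force: 58.8
```

Call:
step_arm(
  series=[
    [[0,0,0,0,0,0.03,1],[0,0,0,0,0,0.02,1],[0,0,0,0,0,0,1],[0,0,0,0,0,0,1]],
  ],
)

```text
clock: 37.1
eef_pos: [605.8, -5.6, 6.4]
tool_rot: [-3.14, 0.003, 1.423]
force: [0.4, -0.6, 0.1]
width: 7.3
gripper_force: 58.8
```

Now I'll release the spoon, back away toward the robot's side, and check.

Call:
step_arm(
  series=[
    [[0,0,0,0,0,0,0.75],[0,0,0,0,0,0,0.65],[0,0,0,0,0,0,0.65],[0,0,0,0,0,-0.05,0.65],[0,0,0,0,0,-0.2,0.6],[0,0,0,0,0,-0.3,0.5],[0,0,0,0,0,-0.3,0.5],[0,0,0,0,-0.3,-0.1,0.5],[0,0,0,0,-0.3,0,0.5],[0,0,0,0,-0.3,0,0.5],[0,0,0,0,-0.3,0,0.5],[0,0,0,0,0,0,0.5]],
  ],
)

```text
clock: 38.3
eef_pos: [419.9, 20.8, 149.2]
tool_rot: [-3.133, 0.008, 1.427]
force: [1.1, -0.7, 0.0]
width: 42.6
gripper_force: 0.0
```

```bash
python3 -c "
from fit import *
p=shot('scene');cv2.imwrite('pics/e1.png',cv2.resize(p['img'][110:350,120:520,::-1],(800,480),interpolation=cv2.INTER_CUBIC))
p=shot('top');cv2.imwrite('pics/e2.png',cv2.resize(p['img'][80:280,110:510,::-1],(800,400),interpolation=cv2.INTER_CUBIC))"
```

```text
(no output)
```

View pics/e1.png

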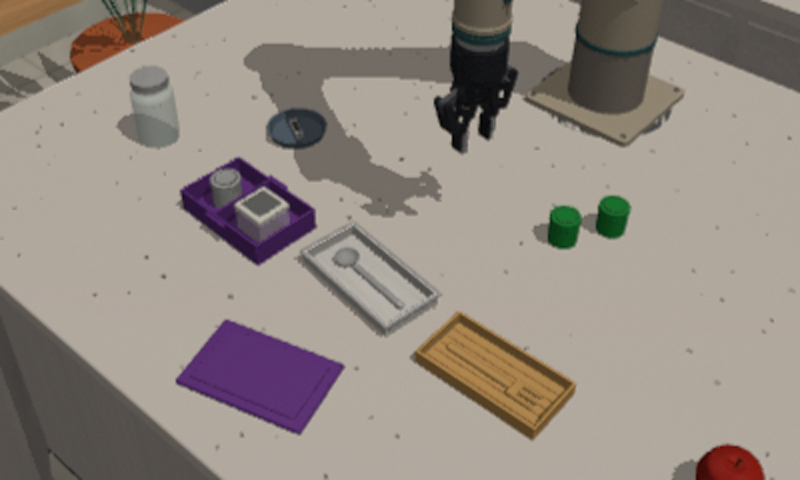

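View pics/e2.png

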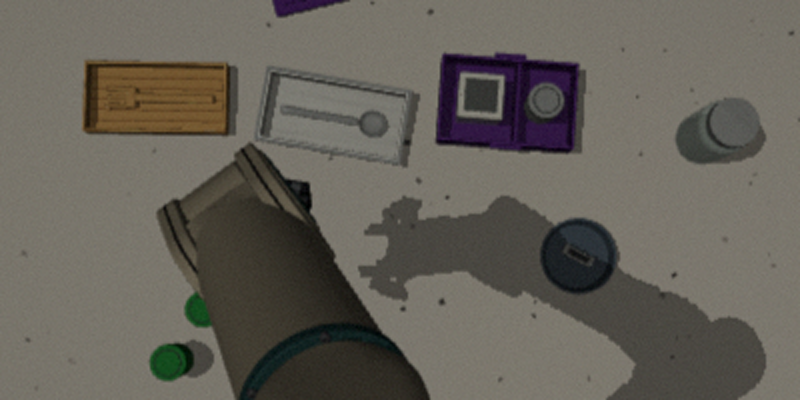

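Everything is in place: clip in the dish (top crop 578,254), square pot (480,97), round pot (546,100), spoon (335,115), fork (160,98). The jar has not moved.

Call:
step_arm(
  series=[
    [[0,0,0,0,0,0,0.5],[0,0,0,0,0,0,0.5],[0,0,0,0,0,0,0.5],[0,0,0,0,0,0,0.5],[0,0,0,0,0,0,0.5]],
  ],
)

```text
clock: 38.9
eef_pos: [428.0, 21.4, 148.9]
tool_rot: [-3.14, 0.003, 1.423]
force: [0.6, 0.4, -0.4]
width: 42.7
gripper_force: 0.0
```

```bash
python3 -c "
from cell import ctrl
print(ctrl.finish_job())"
```

```text
the job is handed in; nothing more can be done
None
```

I handed the job in at about 39 s: the final pictures show the clip in the dish (moved before either pot), both pots standing in their bays, the spoon and fork lying flat in their containers, and the jar where it started; the judge's verdict was not returned.

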